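Clamp a tube offcut in the swing-strap jig

TASK

A piece of square steel tube lies in the small clamping jig on the bench. Pushing with the outside of a finger, swing the clamp strap round over the tube until it meets its stop pin, and then push the cam lever fully down with a fingertip, so that the foot clamps the tube. Do not lift or shift the tube, leave the bearing, chisel and nut beside it where they are, and finish with the hand clear.

Things in the scene. Friction and masses are not known exactly. Their poses are not given: they have to be found in the camera images.
- jig: Dark steel jig plate fixed to the bench, 200 x 170 x 12 mm. Origin: on the bench top under the plate (plate spans x -100..100, y -92..78 mm in its frame), z up. The tube lies along the jig's x axis at y = +35 mm, against a low steel fence at y = +51..64 mm (top 28 mm above the bench). The strap's round post is at x = 0, y = -50 mm. A stop pin (10 mm thick, top 66 mm above the bench) stands at x = +20, y = -22 mm.
- clamp_strap (a joint): Angle of the clamp strap about its vertical post, rad. 0: closed, against the stop pin, the strap pointing along the jig's +y, square over the tube's middle. It grows as the strap swings open, anticlockwise from above: at 1.57 it points along the jig's -x. It cannot go below 0. Stiff with friction (about 0.2 N m, so 2 N at the nose), it stays where it is left. Starts open.
- cam_lever (a joint): Angle of the cam lever about its horizontal pin, rad. 0: open, the lever rising 0.95 rad (54 degrees) above the level; grows as it is pushed down, to its stop at 0.90 (almost level). About 2 N at the grip moves it, up to 3 N at the end; it stays where it is left. It lowers the foot by 6 mm in all. Starts open or nearly so.
- strap_pivot (a point): Point on the axis of the strap's post, at mid-thickness of the strap. The strap is a flat aluminium bar 28 mm wide, 10 mm thick, underside 54 mm and top 64 mm above the bench; its round end reaches 139 mm from this axis.
- strap_nose (a point): Point on the strap's centre line 118 mm from the post's axis, mid-thickness, outside the tube and the foot: a place to push its side. The foot's screw stands at 85 mm, and rises to 25 mm above the strap.
- lever_pin (a point): Centre of the lever's horizontal pin, directly above the post, 80 mm above the bench, turning with the strap. The two steel cheeks that hold it reach 93 mm above the bench.
- lever_grip (a point): Point on the centre line of the lever's round black grip, 100 mm from the pin (grip 18 mm thick, from 61 to 126 mm from the pin). The lever always points away from the strap's nose, so with the strap closed it points along the jig's -y and comes down past the plate's edge, about 86 mm above the bench at this point when fully down.
- pressure_foot: Round black sprung foot, 24 mm across, under the strap 85 mm from the post. Its underside is 3 mm above the tube with the lever up, and is pressed on the tube with about 12 N with strap closed and lever down. Origin at the height of the strap's underside when the lever is up.
- tube: Loose square steel tube, 30 x 130 x 30 mm, long along its own y, lying in the jig between low pins with 1 to 3 mm of play. Origin: centre of its underside; its top is 42 mm above the bench.
- bearing: Loose ball bearing 47 mm across, 14 mm high, lying on the bench to the jig's -x side. Origin: centre of its underside. Bystander.
- chisel: Loose cold chisel, 20 x 170 x 16 mm, long along its own y, lying on the bench to the jig's +x side. Origin: centre of its underside. Bystander.
- nut: Loose steel nut, 24 mm across, 13 mm high, lying on the jig plate at its +x, -y corner. Origin: centre of its underside. Bystander.
Mind the look-alikes: they are no part of the job. Leave any orange or red look-alike of the tube alone.

How it is judged (in metres and radians):
On the way, in this order (a step that is already met when the one before it is completed fails the run):
1. the strap is swung over the tube, up to its stop, with the cam lever still up (value of joint clamp_strap below 0.08 rad and value of joint cam_lever below 0.4 rad), for 0.2 s.
2. the cam lever is pushed fully down with the strap over the tube (value of joint clamp_strap below 0.08 rad and value of joint cam_lever above 0.8 rad), for 0.2 s.
At the end, for the whole second after the job is handed in: The strap is within 0.08 rad of its stop over the tube, the cam lever is within 0.1 rad of its lower stop (reads over 0.80), and the foot presses on the tube with more than 3 N, the tube at rest (all of step 2 and contact force between pressure_foot and tube above 3 N and linear speed of tube below 0.01 m/s); the robot touches nothing.
It fails at once if the tube was shifted or lifted by more than 12 mm (distance of tube from where it was at the start of the episode above 0.012 m).
It fails at once if the bearing, chisel or nut was moved by more than 20 mm (distance of any of bearing, chisel, nut from where it was at the start of the episode above 0.02 m).
It also fails if it takes over 48 s, if anything falls off the work surface, if the arm or the gripper's body presses on something with over 40 N, if the wrist force passes 120 N, or if a joint passes its speed limit or range.

ROBOT

A 7-joint arm with a two-finger parallel gripper is mounted at the origin on a cart in front of the work surface, level with it; the furniture and walls round the work are solid. World frame = base frame: x ahead of the robot, y to its left, z up, the work surface at z = 0. Lengths are in mm, angles in degrees, forces in N, time in s.
With the tool pointing down it reaches from about 425 to 875 mm from the base axis. Payload 8.4 kg.
Tool frame: the origin (TCP) lies between the finger pads; the fingertips stand 14 mm ahead of it and the grasp point (between the pads) lies 5 mm behind it (ctrl.tcp_to_tips is the distance from the TCP to the fingertips, in mm); z points along the fingers, y is the direction in which the jaws open and shut (so a half turn about z gives the same grasp; the last joint's range is limited). The gripper opens to 85 mm and grips with 20 to 120 N. Pads are 22 mm wide; open, the fingers measure 114 mm over their backs; the gripper's body (76 mm by 85 mm) begins 54 mm behind the grasp point. The pads swing forward as they close: fully open they stand 13 mm farther back than shut.
Start: joints at [-76.387, 19.091, 2.286, 83.961, -0.768, 76.965, -3.352], TCP at [214.805, 613.451, 223.608] pointing down, gripper open.
Joint ranges: [-147.57, 147.57], [-21.85, 119.76], [-74.77, 79.35], [14.55, 137.4], [-85.83, 265.84], [4.83, 119.75], [-152.11, 152.11]. Speed limits (degrees/s): [127.2, 127.2, 159.86, 159.86, 180, 180, 180].

INTERFACE

Orientations are given as a 3x3 rotation matrix whose columns are the frame's x, y, z axes.
In Python, from rig import ctrl gives the robot as it stands.
- The arm moves only by the shell command python3 -m jog 'ROWS' [OPENING] [FORCE]. ROWS is JSON, a list of rows, each a list of 6 numbers: the shift along the tool's x, y, z in mm, then the turn, a rotation vector about the tool's x, y, z in degrees. In form: [[tx, ty, tz, rx, ry, rz], ...]. A call has 1 to 5 rows; each row is the pose to reach, as a shift and turn from the pose commanded when the call began, along the tool's axes at that moment; what a row does not reach only later rows make up. A row lasts 1/12 s, in which the tool goes at most 41.7 mm and 7.16 degrees, less where a joint would pass 70% of its speed; a pose out of reach is approached as far as the arm can. A call with a gripper value outside its range is refused whole. OPENING is the gripper's target within -1 to 1 (shut at 1, half-way at 0, fully open at -1), set as the call begins (- or left out, the last holds). The fingers move at their own pace and stop on an object; FORCE is the grip in N (left out, the last holds). Time passes only in rows, so rows that repeat a pose let the fingers close. It gives the time, the measured TCP pose, the force and the opening at its end, in the units of the state.
- ctrl.get_state(): the state, without advancing time (a new reading comes with each control period).
- ctrl.grab_frame(name): name is "scene" or "top" or "wrist"; returns the picture (420x560x3 uint8, red, green, blue); there is no depth.
- ctrl.camera_model(name): a dict with "K" (3x3 intrinsics, pixels), "T" (4x4, takes a point from camera to world coordinates). Camera axes: x right, y up, looking along -z (the intrinsics and any distortion apply to the point x, -y, -z); pixel columns grow to the right and rows downward; lengths in mm; the calibration is good to about 2 mm. The wrist camera is an equidistant fisheye: a pixel r from the principal point sees the ray r / f radians off the axis. A picture is of the moment at which its call begins: read the wrist's pose just before it. camera_model takes no time and is no camera call; for the wrist camera it gives the pose at the moment of the call.
- ctrl.hand_in(): hands the job in, once; it reports no verdict.
Trained networks look in the newest picture that a camera, given by its name, has taken for a name from the list of things; names that differ only in an ending like _2 or _b are one class to them, and where a whole thing is asked for, a point or a joint stands for the part that bears it (a point fixed in the world has none). Each returns a list of dicts, best first, with "score" (0 to 1); they miss things now and then, are a little off and sometimes report something else, mostly with a low value. They report only what shows in the picture. A call takes as long as a camera call. They do not tell look-alikes from the thing itself.
- ctrl.outline_of(label, camera): "pixels" (420x560 bool, what is visible of it) and "box" ([centre column, centre row, width, height] in pixels, round what is visible of it).
The state is a dict: "t": time; "q": joint angles; "joint_velocities": joint speeds; "joint_efforts": joint torques, N m; "eef_pos": TCP position; "orientation": TCP orientation; "force": force on the tool from outside, world axes, zero at the start; "wrist_torque": the same for the moment, N m; "opening": finger opening in mm.
Only numpy, scipy, OpenCV 4.12 (cv2) and the standard library are available. Lean on these libraries where they do the work, as an engineer would, in place of code of your own. Each camera call takes 0.05 s, during which the arm holds its last target.

## Working session

There is one attempt and no reset: what is moved stays moved. The work goes in short steps, Python scripts to look and compute and a shell command to move; the robot and the scene stay as the last step left them, time stands still between calls to the robot, and variables do not carry over. Pictures are saved under pics/ and viewed, and the job is handed in when it is done.

```bash
ls; mkdir -p pics
python3 - <<'E'
from rig import ctrl
import cv2
s=ctrl.get_state(); print(s)
for n in ("scene","top","wrist"):
    im=ctrl.grab_frame(n); cv2.imwrite(f"pics/{n}0.png",im[:,:,::-1])
    m=ctrl.camera_model(n); print(n,m)
E
```

```text
pics
{'t': 0.0, 'q': array([-76.38745548,  19.1293318 ,   2.28450719,  84.01239316,
        -0.76918614,  76.96475314,  -3.35222976]), 'joint_velocities': array([-0.02195965, -0.0285531 , -0.05406967,  0.09516606, -0.06789432,
        0.03968403, -0.02329406]), 'joint_efforts': array([ 5.95768379e-04, -6.58562994e+01,  1.36583783e+00, -4.05544639e+01,
        1.68538961e-02,  1.29070212e-02,  2.79283178e-06]), 'eef_pos': array([214.65673182, 613.03008951, 222.73722039]), 'orientation': array([[-9.43812798e-01,  3.30480259e-01, -4.48003375e-04],
       [ 3.30480552e-01,  9.43811565e-01, -1.52812176e-03],
       [-8.21833065e-05, -1.59031727e-03, -9.99998732e-01]]), 'force': array([-0.46557721,  0.2440647 ,  0.39133967]), 'wrist_torque': array([-0.0156469 ,  0.02833452, -0.01805418]), 'opening': 85.33307789061973}
scene {'K': array([[438.61628953,   0.        , 281.61640842],
       [  0.        , 438.61628953, 209.42914683],
       [  0.        ,   0.        ,   1.        ]]), 'T': array([[ 8.92191440e-01,  2.00863877e-01, -4.04534470e-01,
         2.43338454e+02],
       [-4.50968701
[... 563 characters left out ...]
78998012e+02],
       [ 4.71915652e-03,  2.05113026e-01,  9.78726916e-01,
         1.13644908e+03],
       [ 0.00000000e+00,  0.00000000e+00,  0.00000000e+00,
         1.00000000e+00]])}
wrist {'K': array([[325.1922621 ,   0.        , 281.46759028],
       [  0.        , 325.1922621 , 206.20110923],
       [  0.        ,   0.        ,   1.        ]]), 'T': array([[ 3.30445270e-01, -8.97635432e-01, -2.91644569e-01,
         1.39602506e+02],
       [ 9.43824588e-01,  3.13934586e-01,  1.03151458e-01,
         6.38675835e+02],
       [-1.03508619e-03, -3.09347227e-01,  9.50948591e-01,
         3.73743081e+02],
       [ 0.00000000e+00,  0.00000000e+00,  0.00000000e+00,
         1.00000000e+00]])}
```

View pics/top0.png

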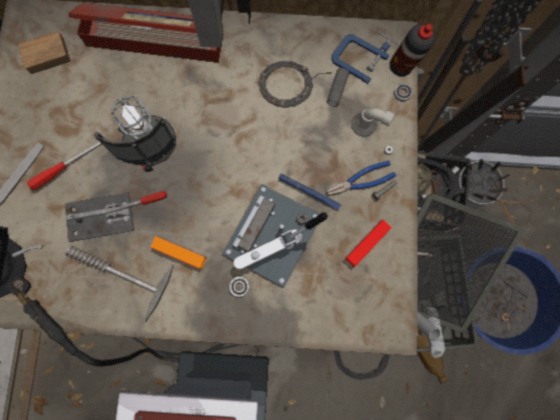

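View pics/scene0.png

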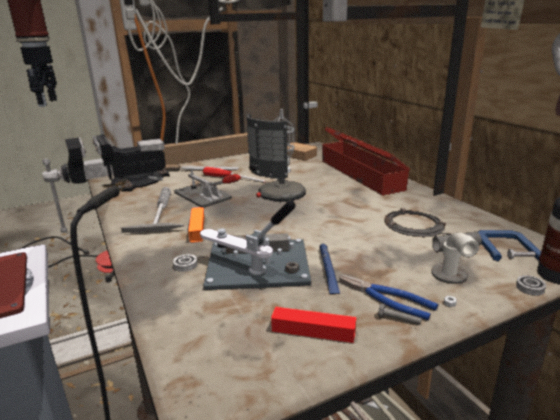

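```bash
cat > h.py <<'E'
import numpy as np,cv2
from rig import ctrl
def proj(m,P):
    T=m["T"];K=m["K"];P=np.atleast_2d(P).astype(float)
    c=(P-T[:3,3])@T[:3,:3]
    return np.c_[K[0,0]*c[:,0]/-c[:,2]+K[0,2],K[1,1]*-c[:,1]/-c[:,2]+K[1,2]]
def back(m,px,z):
    T=m["T"];K=m["K"];u,v=px
    d=T[:3,:3]@np.array([(u-K[0,2])/K[0,0],-(v-K[1,2])/K[1,1],-1])
    o=T[:3,3];return o+d*(z-o[2])/d[2]
E
python3 - <<'E'
from h import *
im=ctrl.grab_frame("top");m=ctrl.camera_model("top")
for l in ["jig","clamp_strap","cam_lever","strap_nose","lever_grip","pressure_foot","tube","bearing","chisel","nut"]:
    r=ctrl.outline_of(l,"top")
    for d in r[:3]:
        print(l,round(d["score"],2),np.round(d["box"],1),d["pixels"].sum(),np.round(back(m,d["box"][:2],20),0))
c=im[170:310,200:350]; cv2.imwrite("pics/topc.png",cv2.resize(c,(750,700)[:2] if 0 else (640,597),interpolation=cv2.INTER_CUBIC)[:,:,::-1])
im=ctrl.grab_frame("scene"); c=im[190:300,160:350]; cv2.imwrite("pics/scenec.png",cv2.resize(c,(760,440),interpolation=cv2.INTER_CUBIC)[:,:,::-1])
E
```

```text
jig 0.8 [275.6 237.2  99.5 102.3] 4837 [ 529. -178.   20.]
clamp_strap 0.79 [281.9 243.8  90.7  55.3] 1092 [ 514. -194.   20.]
cam_lever 0.62 [304.4 227.3  47.6  25.7] 319 [ 558. -246.   20.]
cam_lever 0.58 [302.2 218.4   8.3  15.8] 53 [ 580. -240.   20.]
strap_nose 0.93 [278.5 239.8  93.7  59.1] 1169 [ 523. -185.   20.]
lever_grip 0.7 [307.9 225.7  46.5  29. ] 379 [ 562. -254.   20.]
tube 0.73 [177.6 253.8  56.7  32.4] 759 [474.  54.  20.]
tube 0.62 [365.3 244.   43.2  45.3] 725 [ 527. -395.   20.]
tube 0.6 [256.8 226.3  35.5  56.4] 700 [ 553. -131.   20.]
bearing 0.7 [241.4 286.2  16.1  14.8] 266 [ 407. -105.   20.]
chisel 0.74 [308.8 194.1  57.5  35.1] 423 [ 641. -253.   20.]
```

View pics/topc.png

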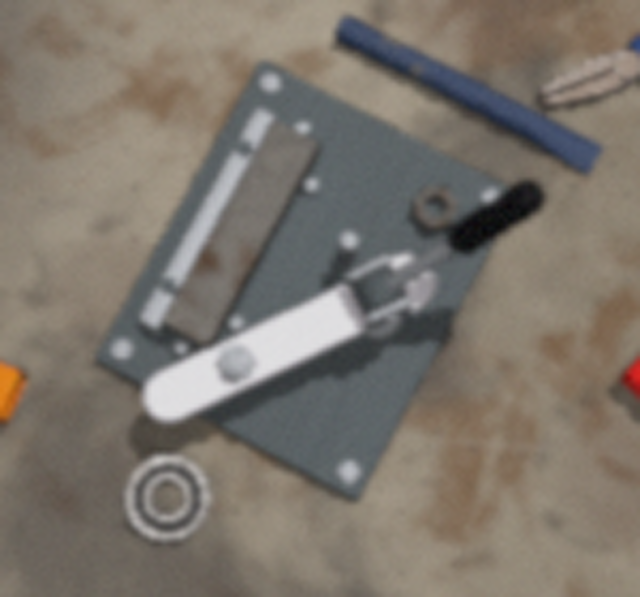

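View pics/scenec.png

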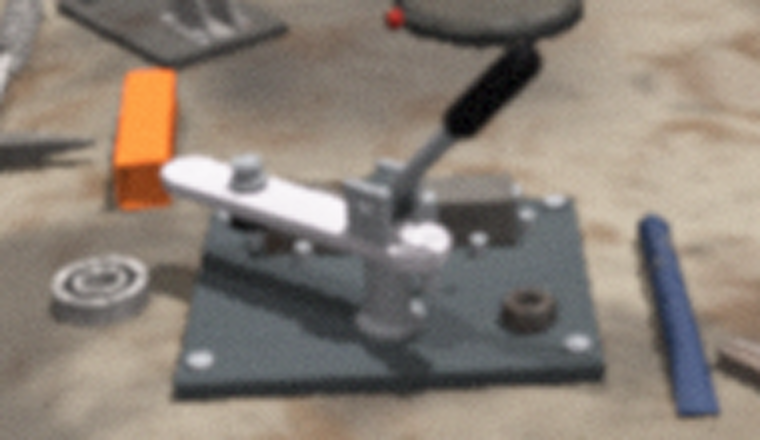

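```bash
cat >> h.py <<'E'
def J(jp,pts):
    x,y,a=jp;pts=np.atleast_2d(pts).astype(float);c,s=np.cos(a),np.sin(a)
    return np.c_[x+c*pts[:,0]-s*pts[:,1],y+s*pts[:,0]+c*pts[:,1],pts[:,2]]
E
python3 - <<'E'
from h import *
from scipy.optimize import least_squares
mt=ctrl.camera_model("top");ms=ctrl.camera_model("scene")
k=4.267
tp=np.array([[263,62],[97,360],[355,498]])/k+[200,170]
tj=np.array([[100,78,12],[-100,78,12],[-100,-92,12.]])
# scene crop scale 4, corners near-left top edge and near-right
sp=np.array([[177,385],[602,368],[580,197]])/4+[160,190]
sj=np.array([[-100,-92,12],[100,-92,12],[100,78,12.]])
f=lambda p:np.r_[(proj(mt,J(p,tj))-tp).ravel(),(proj(ms,J(p,sj))-sp).ravel()*.7]
r=least_squares(f,[528,-178,-.5]);print(r.x,np.degrees(r.x[2]),np.round(r.fun,1)); jp=r.x
for nm,m,off,sc,fn in(("top",mt,(200,170),k,"topc"),("scene",ms,(160,190),4,"scenec")):
    im=cv2.imread(f"pics/{fn}.png")
    def dr(P,col):
        for q in (proj(m,P)-off)*sc: cv2.circle(im,tuple(int(v) for v in q),4,col,-1)
    dr(J(jp,[[a,b,12] for a in(-100,100) for b in(-92,78)]),(0,0,255))
    dr(J(jp,[[20,-22,66],[0,-50,64],[0,-50,93]]),(0,255,0))
    for th in (1.2,1.3,1.4,1.5):
        d=np.array([-np.sin(th),np.cos(th)]);P=np.array([0,-50])
        dr(J(jp,[[*(P+139*d),64],[*(P+85*d),89]]),(255,255,0))
        L=100;dr(J(jp,[[*(P-d*L*np.cos(.95)),80+L*np.sin(.95)]]),(0,255,255))
    cv2.imwrite(f"pics/{fn}_o.png",im)
    print(nm)
q=back(mt,np.array([148,397])/k+[200,170],64)
piv=J(jp,[[0,-50,59]])[0];v=q-piv;print(piv,q,np.hypot(*v[:2]), "ang",np.arctan2(v[1],v[0])-jp[2]-np.pi/2)
E
```

```text
[ 5.40588620e+02 -1.64842616e+02 -4.30460870e-01] -24.663591074792247 [ 0.5 -1.4 -0.3 -0.8  1.4  0.8 -1.3 -0.6  0.3 -0.8 -1.2 -0.4]
top
scene
[ 519.72413645 -210.28129263   59.        ] [456.8695061  -88.06648071  64.        ] 137.4305817789151 ang 0.9054800282527529
```

View pics/topc_o.png

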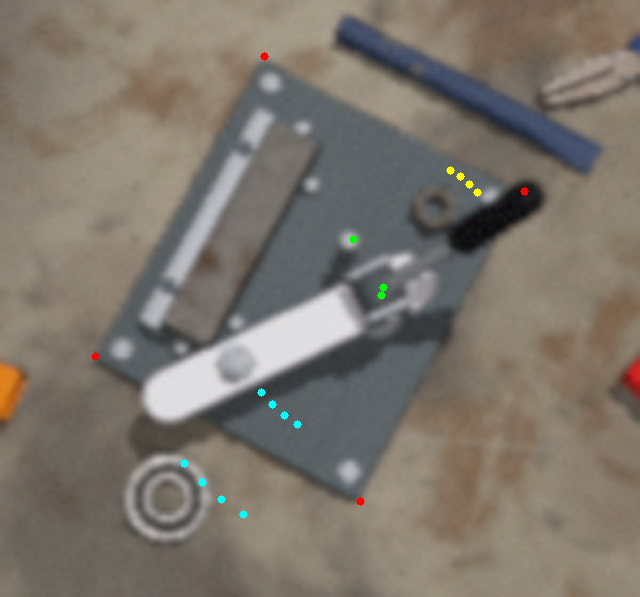

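View pics/scenec_o.png

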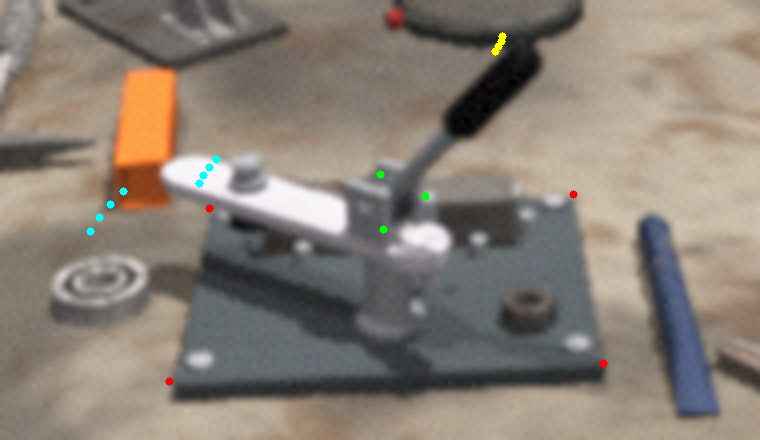

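The plate corners and stop pin fit to about 2 mm. The strap reads about 0.9 rad. The tube that's meant is the grey one at top (257,226), lying in the jig. Orange (178,254) and red (365,244) are look-alikes, lying loose on the bench. The enlarged crop above confirms this.

I'll close the hand and travel in high, with tool y turned to world +x.

```bash
cat >> h.py <<'E'
JP=(540.6,-164.8,-.4305)
PIV=J(JP,[[0,-50,59]])[0]
def to(target,yang=None):
    s=ctrl.get_state();R=s["orientation"];d=R.T@(np.array(target)-s["eef_pos"])
    out=[np.round(d,1)]
    if yang is not None:
        cur=np.degrees(np.arctan2(R[1,1],R[0,1])); out.append(("rz",round((cur-yang+180)%360-180,1)))
    print("to",np.round(target,0),*out)
E
python3 - <<'E'
from h import *
to((480,260,300),1.4)
E
```

```text
to [480 260 300] [-367.1 -245.9  -76.4] ('rz', np.float64(69.3))
```

```bash
python3 -m jog '[[-20,-12,-30,0,0,0],[-48,-30,-55,0,0,0],[-80,-52,-70,0,0,0],[-113,-74,-76,0,0,0],[-147,-97,-76,0,0,0]]' 1 40
python3 - <<'E'
from h import *
to((480,260,300),1.4)
E
```

```text
t: 1.17
eef_pos: [322.5, 472.8, 301.9]
orientation: [[-0.944, 0.33, 0.002], [0.33, 0.944, 0.003], [-0.0, 0.004, -1.0]]
force: [0.6, 0.5, -0.1]
opening: 25.5
to [480 260 300] [-218.8 -148.9    1.5] ('rz', np.float64(69.3))
```

```bash
python3 -m jog '[[-34,-22,0,0,0,7],[-68,-45,0,0,0,14],[-102,-68,0,0,0,21],[-136,-91,0,0,0,28],[-170,-114,0,0,0,35]]'
python3 - <<'E'
from h import *
to((425,-112,300),1.4)
to((460,60,300),1.4)
E
```

```text
t: 1.58
eef_pos: [445.1, 307.7, 300.0]
orientation: [[-0.579, 0.816, 0.0], [0.816, 0.579, 0.001], [0.0, 0.001, -1.0]]
force: [1.1, 1.2, 0.0]
opening: 0.2
to [ 425 -112  300] [-3.307e+02 -2.593e+02 -3.000e-01] ('rz', np.float64(34.0))
to [460  60 300] [-2.106e+02 -1.312e+02 -2.000e-01] ('rz', np.float64(34.0))
```

```bash
python3 -m jog '[[-34,-21,0,0,0,7],[-68,-42,0,0,0,14],[-102,-63,0,0,0,21],[-136,-84,0,0,0,28],[-170,-105,0,0,0,34]]'
python3 - <<'E'
from h import *
th=.905;w=JP[2]+np.pi/2+th
d=np.array([np.cos(w),np.sin(w)]);t=np.array([d[1],-d[0]])
print(PIV,d,t)
p=PIV[:2]+120*d-45*t
to((*p,160),1.4); to((*p,62),1.4)
print(ctrl.get_state()["q"])
E
```

```text
t: 2.0
eef_pos: [458.0, 108.2, 299.8]
orientation: [[-0.023, 1.0, 0.0], [1.0, 0.023, 0.001], [0.001, 0.0, -1.0]]
force: [1.4, -0.1, 0.2]
opening: 0.1
[ 519.73373834 -210.23786003   59.        ] [-0.45689374  0.88952128] [0.88952128 0.45689374]
to [ 425. -124.  160.] [-231.5  -38.5  139.6] ('rz', np.float64(-0.1))
to [ 425. -124.   62.] [-231.6  -38.6  237.6] ('rz', np.float64(-0.1))
[-46.86751752  -5.64761107  26.31493315 101.95322807   2.49130365
  83.08839234 -19.62518416]
```

```bash
python3 -m jog '[[-38,-7,10,0,0,0],[-76,-14,20,0,0,0],[-114,-20,40,0,0,0],[-152,-27,55,0,0,0],[-188,-34,70,0,0,0]]'
python3 - <<'E'
from h import *
p=(425,-124)
to((*p,160),1.4); to((*p,62),1.4)
print(ctrl.get_state()["q"])
E
```

```text
t: 2.42
eef_pos: [429.1, -80.5, 229.1]
orientation: [[-0.03, 1.0, 0.001], [1.0, 0.03, 0.001], [0.001, 0.001, -1.0]]
force: [0.9, 0.4, -0.1]
opening: 0.1
to [ 425 -124  160] [-43.4  -5.5  69.1] ('rz', np.float64(0.3))
to [ 425 -124   62] [-43.5  -5.6 167.1] ('rz', np.float64(0.3))
[-38.16868433 -10.99859873  38.56684839 112.86562399   6.99819664
  75.8248179   -0.13268691]
```

```bash
python3 -m jog '[[-22,-2,38,0,0,0],[-45,-5,70,0,0,0],[-45,-5,105,0,0,0],[-45,-5,105,0,0,0]]'
python3 - <<'E'
from h import *
p=(425,-124)
to((*p,90),1.4); to((*p,62),1.4)
print(ctrl.get_state()["q"])
for n in("wrist","scene","top"):
    im=ctrl.grab_frame(n); cv2.imwrite(f"pics/{n}1.png",im[:,:,::-1])
im=im[150:320,190:360];cv2.imwrite("pics/top1.png",cv2.resize(im,(590,590),interpolation=cv2.INTER_CUBIC)[:,:,::-1])
E
```

```text
t: 2.75
eef_pos: [422.2, -124.6, 120.0]
orientation: [[-0.027, 1.0, -0.007], [1.0, 0.027, -0.0], [-0.0, -0.007, -1.0]]
force: [-1.7, 0.5, -0.1]
opening: -0.1
to [ 425 -124   90] [ 0.6  3.  29.9] ('rz', np.float64(0.1))
to [ 425 -124   62] [ 0.6  3.2 57.9] ('rz', np.float64(0.1))
[-36.29697875  -2.87279208  46.66170557 120.74734461   2.47838264
  61.64855942  10.6784607 ]
```

View pics/wrist1.png

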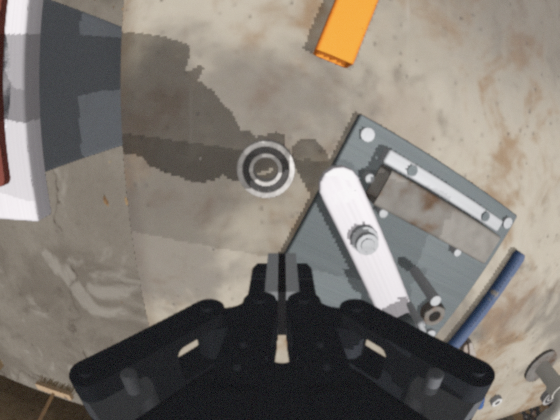

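View pics/scene1.png

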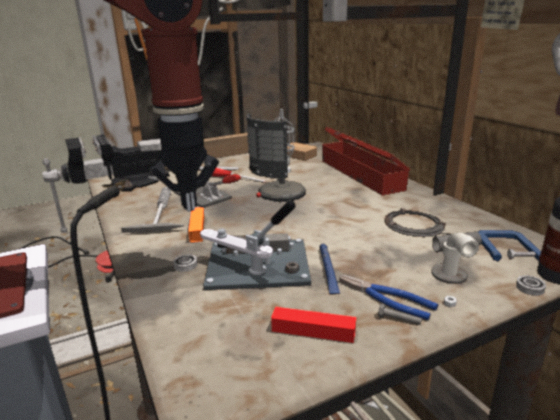

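The wrist view shows the closed fingertips at (283,265), the strap nose at (340,178) to their right, and the bearing at (265,168), all clear. Descending beside the strap.

```bash
python3 -m jog '[[0,0,20,0,0,0],[0,0,40,0,0,0],[0,0,57,0,0,0],[0,0,57,0,0,0]]'
python3 - <<'E'
from h import *
s=ctrl.get_state();print(s["q"])
for th in (.905,.7,.5,.3,.15,.05,0):
    w=JP[2]+np.pi/2+th
    d=np.array([np.cos(w),np.sin(w)]);t=np.array([d[1],-d[0]])
    print(th,end=" ");to((*(PIV[:2]+120*d-28*t),62),1.4)
E
```

```text
t: 3.23
eef_pos: [426.3, -122.7, 67.3]
orientation: [[-0.032, 0.999, -0.001], [0.999, 0.032, 0.0], [0.0, -0.001, -1.0]]
force: [-1.5, 0.5, -0.1]
opening: 0.1
[-35.57234243   3.59364571  47.99723592 123.70529775  -3.29495337
  53.9882439   16.13681988]
0.905 to [ 440. -116.   62.] [ 6.  13.9  5.3] ('rz', np.float64(0.4))
0.7 to [ 461. -102.   62.] [19.5 35.2  5.3] ('rz', np.float64(0.4))
0.5 to [483. -92.  62.] [28.4 58.1  5.2] ('rz', np.float64(0.4))
0.3 to [508. -88.  62.] [32.5 82.4  5.2] ('rz', np.float64(0.4))
0.15 to [526. -87.  62.] [ 32.3 100.9   5.2] ('rz', np.float64(0.4))
0.05 to [538. -88.  62.] [ 30.7 113.1   5.2] ('rz', np.float64(0.4))
0 to [544. -90.  62.] [ 29.4 119.1   5.2] ('rz', np.float64(0.4))
```

```bash
python3 -m jog '[[3,5,3,0,0,0],[6,10,4,0,0,0],[10,17,4,0,0,0],[14,25,4,0,0,0],[18,33,4,0,0,0]]'
python3 - <<'E'
from h import *
s=ctrl.get_state();print(s["force"],s["eef_pos"])
for th in (.5,.3,.15,.05,0):
    w=JP[2]+np.pi/2+th
    d=np.array([np.cos(w),np.sin(w)]);t=np.array([d[1],-d[0]])
    print(th,end=" ");to((*(PIV[:2]+120*d-28*t),62),1.4)
im=ctrl.grab_frame("wrist");cv2.imwrite("pics/wrist2.png",im[:,:,::-1])
E
```

```text
t: 3.65
eef_pos: [460.3, -104.0, 64.5]
orientation: [[-0.03, 1.0, 0.002], [1.0, 0.03, 0.0], [0.0, 0.002, -1.0]]
force: [-0.6, -0.2, 0.0]
opening: -0.1
[-0.5702339  -0.15652628  0.03580777] [ 460.29960363 -104.0142711    64.45617495]
0.5 to [483. -92.  62.] [10.8 23.5  2.5] ('rz', np.float64(0.3))
0.3 to [508. -88.  62.] [15.  47.8  2.5] ('rz', np.float64(0.3))
0.15 to [526. -87.  62.] [14.8 66.2  2.6] ('rz', np.float64(0.3))
0.05 to [538. -88.  62.] [13.2 78.4  2.6] ('rz', np.float64(0.3))
0 to [544. -90.  62.] [11.9 84.5  2.6] ('rz', np.float64(0.3))
```

View pics/wrist2.png

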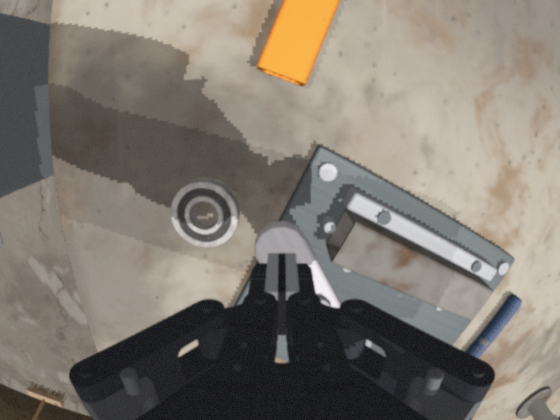

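Run:
```python
from h import *
print(ctrl.tcp_to_tips)
im=ctrl.grab_frame("scene")[170:300,150:320];cv2.imwrite("pics/scene2.png",cv2.resize(im,(760,581),interpolation=cv2.INTER_CUBIC)[:,:,::-1])
im=ctrl.grab_frame("top")[150:320,190:360];cv2.imwrite("pics/top2.png",cv2.resize(im,(590,590),interpolation=cv2.INTER_CUBIC)[:,:,::-1])
s=ctrl.get_state();print(s["eef_pos"],s["force"])
```

```text
14.0
[ 459.39675804 -104.5611307    63.8392875 ] [-0.0052166  -0.3734618   0.39624461]
```

View pics/scene2.png

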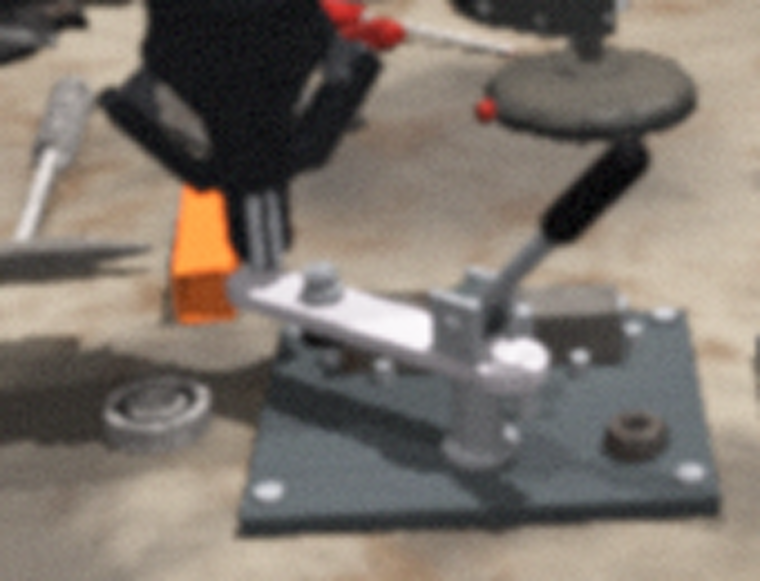

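View pics/top2.png

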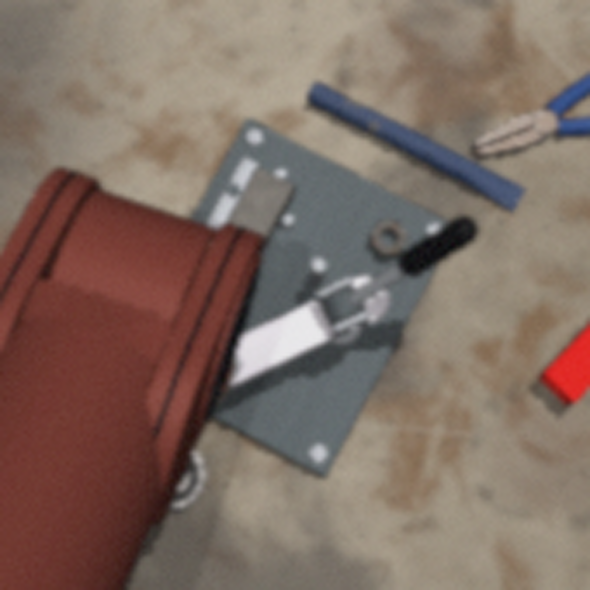

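Run:
```python
from h import *
ms=ctrl.camera_model("scene")
for z in(50,58,66,74,90): print(z,proj(ms,[459.4,-104.5,z]),(proj(ms,[459.4,-104.5,z])-[150,170])*4.47)
w=JP[2]+np.pi/2+.905
for r in (118,139):
  print(proj(ms,[PIV[0]+r*np.cos(w),PIV[1]+r*np.sin(w),64]))
s=ctrl.get_state();print(s["wrist_torque"],s["force"],s["q"])
mw=ctrl.camera_model("wrist");T=mw["T"]
def fe(P):
    c=(np.array(P)-T[:3,3])@T[:3,:3];c=np.array([c[0],-c[1],-c[2]]);a=np.arccos(c[2]/np.linalg.norm(c));u=c[:2]/np.hypot(*c[:2])
    return mw["K"][:2,2]+325.19*a*u
for dy in (0,):
  for dx in(-11,0,11):
    for z in (50,57,64): print(dx,z,fe(s["eef_pos"]+s["orientation"]@[dx,0,s["eef_pos"][2]-z]))
for r in(118,139):print(r,fe([PIV[0]+r*np.cos(w),PIV[1]+r*np.sin(w),64]))
```

```text
50 [[208.13329943 238.750317  ]] [[259.85584845 307.313917  ]]
58 [[207.7712252  235.24728582]] [[258.23737664 291.65536761]]
66 [[207.40654117 231.71900511]] [[256.60723902 275.88395282]]
74 [[207.03921902 228.16520088]] [[254.96530902 259.99844795]]
90 [[206.29654504 220.97990602]] [[251.64555632 227.88017989]]
[[210.65441448 232.04950972]]
[[203.29873967 229.54921935]]
[-0.01580469  0.1018419  -0.01542537] [-0.0052166  -0.3734618   0.39624461] [-35.8323543    8.59466391  46.79938772 120.45894179  -7.69836629
  53.86626671  16.9592987 ]
-11 50 [282.00114456 265.88761986]
-11 57 [282.02149353 271.8834587 ]
-11 64 [282.04317311 278.29592601]
0 50 [282.01575885 248.64751298]
0 57 [282.03752381 254.20874455]
0 64 [282.06081147 260.18028708]
11 50 [282.02996798 230.49083956]
11 57 [282.05315779 235.52415605]
11 64 [282.07807501 240.94991153]
118 [294.33123852 261.69211865]
139 [276.8396256  228.05515137]
```

Run:
```python
from h import *
im=ctrl.grab_frame("scene")[205:255,180:250];cv2.imwrite("pics/scene3.png",cv2.convertScaleAbs(cv2.resize(im,(784,560),interpolation=cv2.INTER_NEAREST),alpha=1.5,beta=20)[:,:,::-1])
im=ctrl.grab_frame("wrist")[200:320,220:350];cv2.imwrite("pics/wrist3.png",cv2.convertScaleAbs(cv2.resize(im,(650,600),interpolation=cv2.INTER_NEAREST),alpha=1.5,beta=20)[:,:,::-1])
```

```text
(no output)
```

View pics/scene3.png

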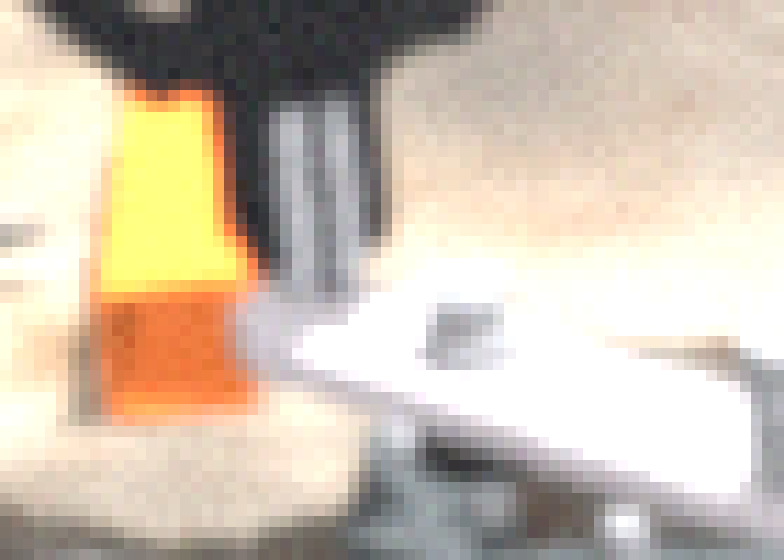

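View pics/wrist3.png

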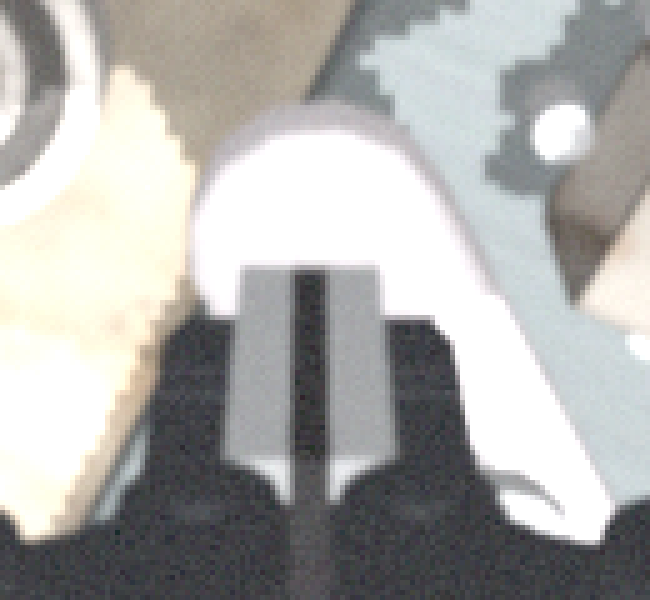

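Run:
```python
from h import *
ms=ctrl.camera_model("scene")
im=cv2.imread("pics/scene1.png")[170:220,160:230]
im=cv2.resize(im,(784,560),interpolation=cv2.INTER_NEAREST)
for z in(106,113,120,134):
    for dy in(-11,0,11):
        p=(proj(ms,[422.2,-124.6+dy,z])[0]-[160,170])*11.2;print(z,dy,p/11.2+[160,170])
        cv2.circle(im,(int(p[0]),int(p[1])),4,(0,0,255) if z==106 else (0,255,0),-1)
cv2.imwrite("pics/scene1c.png",cv2.convertScaleAbs(im,alpha=1.5,beta=20))
```

```text
106 -11 [191.71092925 223.53125523]
106 0 [190.08931421 221.38830993]
106 11 [188.5022489  219.29102168]
113 -11 [191.31466068 220.18294162]
113 0 [189.69190543 218.06900585]
113 11 [188.10383854 216.00025803]
120 -11 [190.9157045  216.81191878]
120 0 [189.29183052 214.72743333]
120 11 [187.70278401 212.68765415]
134 -11 [190.10961921 210.00081502]
134 0 [188.48357429 207.97658056]
134 11 [186.8926364  205.99605022]
```

View pics/scene1c.png

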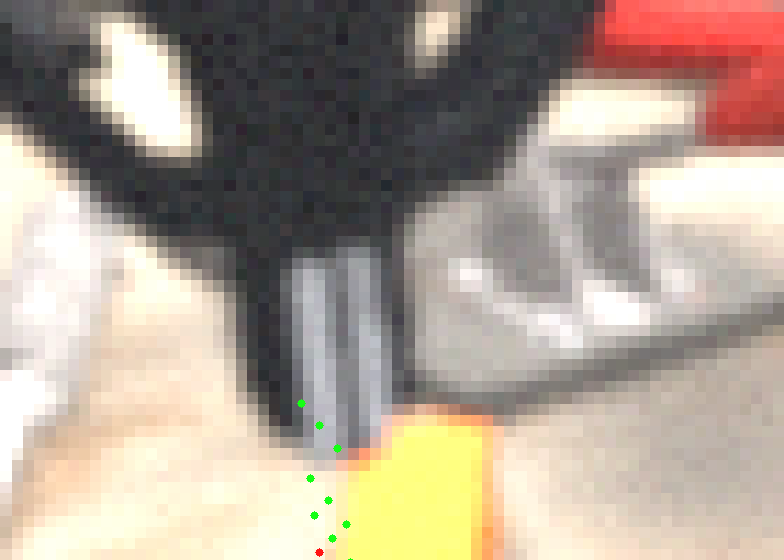

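Both cameras put the closed fingertips about 10 mm higher than TCP minus 14 would give, and the finger is hovering just over the strap without touching it (strap unmoved, force about 0). I'll lift slightly, back off, then go lower and check in pictures.

```bash
python3 -m jog '[[0,0,-12,0,0,0],[-6,-15,-12,0,0,0],[-12,-32,-12,0,0,0],[-14,-36,-6,0,0,0],[-14,-36,4,0,0,0]]'; python3 -m jog '[[0,0,6,0,0,0],[0,0,6,0,0,0],[0,0,6,0,0,0],[0,0,6,0,0,0]]';  python3 - <<'E'
from h import *
ms=ctrl.camera_model("scene")
im=ctrl.grab_frame("scene")[:,:,::-1][200:250,165:235]
s=ctrl.get_state();e=s["eef_pos"];print(e,s["force"])
im=cv2.resize(im,(784,560),interpolation=cv2.INTER_NEAREST)
for dz in(-14,0,14):
    for dy in(-11,0,11):
        p=(proj(ms,e+[0,dy,dz])[0]-[165,200])*11.2
        cv2.circle(im,(int(p[0]),int(p[1])),4,(0,0,255) if dz==-14 else (0,255,0),-1)
cv2.imwrite("pics/scene4.png",cv2.convertScaleAbs(im,alpha=1.5,beta=20))
E
```

```text
t: 4.32
eef_pos: [422.7, -120.2, 59.8]
orientation: [[-0.028, 1.0, 0.002], [1.0, 0.028, 0.002], [0.002, 0.002, -1.0]]
force: [0.5, -0.1, 0.1]
opening: 0.3
t: 4.65
eef_pos: [423.4, -120.0, 53.5]
orientation: [[-0.03, 1.0, -0.001], [1.0, 0.03, -0.001], [-0.001, -0.001, -1.0]]
force: [-0.7, -0.4, 0.8]
opening: 0.1
[ 423.38241147 -119.97033856   53.62792786] [ 0.66606129 -0.97582887  0.77487783]
```

View pics/scene4.png

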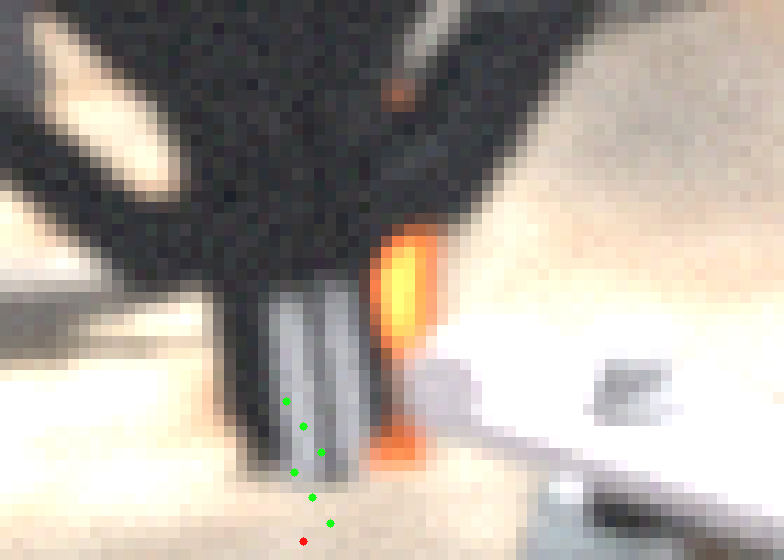

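```bash
python3 -m jog '[[0,0,6,0,0,0],[0,0,11,0,0,0],[0,0,11,0,0,0],[0,0,11,0,0,0]]';  python3 - <<'E'
from h import *
ms=ctrl.camera_model("scene")
im=ctrl.grab_frame("scene")[:,:,::-1][200:250,165:235]
s=ctrl.get_state();e=s["eef_pos"];print(e,s["force"],s["q"])
im=cv2.resize(im,(784,560),interpolation=cv2.INTER_NEAREST)
for z in(42,48,54):
    for dy in(-11,0,11):
        p=(proj(ms,[e[0],e[1]+dy,z])[0]-[165,200])*11.2
        cv2.circle(im,(int(p[0]),int(p[1])),4,(0,0,255) if z==48 else (0,255,0),-1)
cv2.imwrite("pics/scene5.png",cv2.convertScaleAbs(im,alpha=1.5,beta=20))
E
```

```text
t: 5.03
eef_pos: [422.6, -120.0, 42.2]
orientation: [[-0.03, 1.0, -0.001], [1.0, 0.03, -0.0], [-0.0, -0.001, -1.0]]
force: [0.1, 0.1, -0.0]
opening: 0.4
[ 422.81624259 -120.04109855   42.44457522] [-0.68312539 -0.47615729  0.50767619] [-35.33287038   6.27457714  48.20358018 125.44313947  -6.02401611
  50.55006896  18.22725968]
```

View pics/scene5.png

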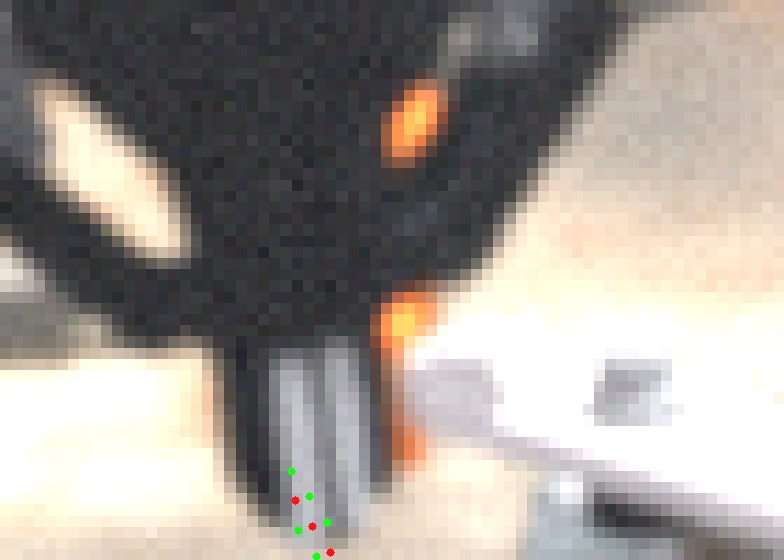

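Tips are now at about z 48 in the picture (tip row 535 of the crop), which is clear over the tube's 42 and below the strap's top. Pushing.

```bash
cat >> h.py <<'E'
def plan(r,off,z,ths):
    s=ctrl.get_state();print(np.round(s["eef_pos"],1),np.round(s["force"],1))
    for th in ths:
        w=JP[2]+np.pi/2+th
        d=np.array([np.cos(w),np.sin(w)]);t=np.array([d[1],-d[0]])
        print(th,end=" ");to((*(PIV[:2]+r*d-off*t),z),1.4)
E
python3 -c "
from h import *
plan(122,28,43,(.905,.8,.7,.6,.5,.4,.3,.2,.1,0))"
```

```text
[ 422.8 -120.    42.4] [-0.7 -0.5  0.5]
0.905 to [ 439. -115.   43.] [ 5.  16.4 -0.6] ('rz', np.float64(0.3))
0.8 to [ 450. -107.   43.] [12.7 27.1 -0.6] ('rz', np.float64(0.3))
0.7 to [ 460. -100.   43.] [18.8 38.  -0.6] ('rz', np.float64(0.3))
0.6 to [472. -95.  43.] [23.9 49.5 -0.6] ('rz', np.float64(0.3))
0.5 to [483. -90.  43.] [27.8 61.4 -0.6] ('rz', np.float64(0.3))
0.4 to [495. -87.  43.] [30.4 73.6 -0.6] ('rz', np.float64(0.3))
0.3 to [508. -86.  43.] [31.9 86.  -0.6] ('rz', np.float64(0.3))
0.2 to [520. -85.  43.] [32.1 98.5 -0.6] ('rz', np.float64(0.3))
0.1 to [533. -86.  43.] [ 31.  111.   -0.6] ('rz', np.float64(0.3))
0 to [545. -88.  43.] [ 28.7 123.3  -0.6] ('rz', np.float64(0.3))
```

```bash
python3 -m jog '[[3,8,0,0,0,0],[6,16,0,0,0,0],[10,22,0,0,0,0],[13,29,0,0,0,0],[17,36,0,0,0,0]]';  python3 - <<'E'
from h import *
s=ctrl.get_state();print(s["force"],s["wrist_torque"])
im=ctrl.grab_frame("scene")[170:300,150:320];cv2.imwrite("pics/scene6.png",cv2.resize(im,(760,581),interpolation=cv2.INTER_CUBIC)[:,:,::-1])
plan(122,28,43,(.7,.6,.5,.4,.3,.2,.1,0))
E
```

```text
t: 5.5
eef_pos: [459.3, -101.6, 42.6]
orientation: [[-0.03, 1.0, -0.0], [1.0, 0.03, -0.0], [-0.0, -0.0, -1.0]]
force: [-1.7, -2.4, 1.0]
opening: -0.1
[-1.74624196 -2.38951992  1.0373557 ] [-0.33921307  0.28435426 -0.04278952]
[ 460.7 -100.6   42.8] [0.6 1.1 1. ]
0.7 to [ 460. -100.   43.] [ 0.5 -0.4 -0.2] ('rz', np.float64(0.4))
0.6 to [472. -95.  43.] [ 5.5 11.  -0.2] ('rz', np.float64(0.4))
0.5 to [483. -90.  43.] [ 9.4 22.9 -0.2] ('rz', np.float64(0.4))
0.4 to [495. -87.  43.] [12.  35.2 -0.2] ('rz', np.float64(0.4))
0.3 to [508. -86.  43.] [13.4 47.6 -0.2] ('rz', np.float64(0.4))
0.2 to [520. -85.  43.] [13.6 60.1 -0.2] ('rz', np.float64(0.4))
0.1 to [533. -86.  43.] [12.5 72.6 -0.2] ('rz', np.float64(0.4))
0 to [545. -88.  43.] [10.2 84.9 -0.2] ('rz', np.float64(0.4))
```

View pics/scene6.png

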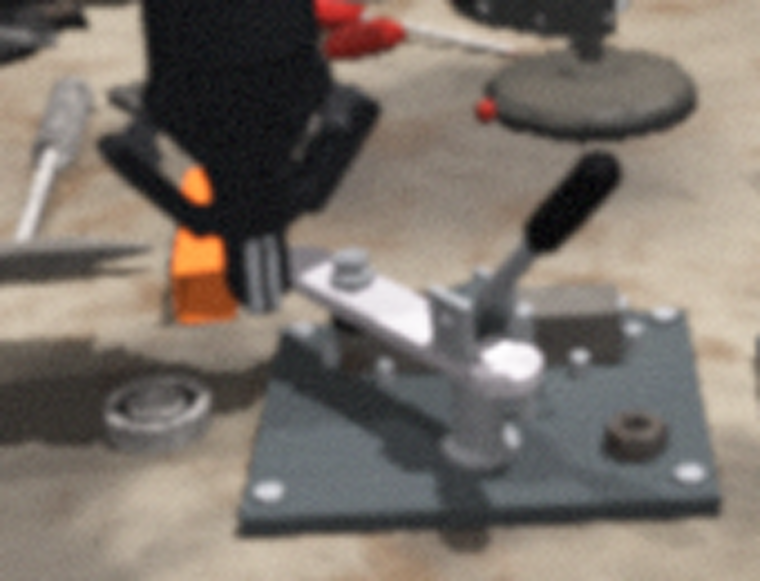

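The finger is on the strap's side (262,290) and the strap has swung. Continuing along the arc.

```bash
python3 -m jog '[[4,7,0,0,0,0],[7,14,0,0,0,0],[9,22,0,0,0,0],[11,29,0,0,0,0],[12,36,0,0,0,0]]';  python3 - <<'E'
from h import *
s=ctrl.get_state();print(s["force"],s["wrist_torque"])
im=ctrl.grab_frame("scene")[170:300,150:320];cv2.imwrite("pics/scene7.png",cv2.resize(im,(760,581),interpolation=cv2.INTER_CUBIC)[:,:,::-1])
plan(122,28,43,(.4,.3,.2,.1,0))
E
```

```text
t: 5.97
eef_pos: [494.9, -88.4, 42.6]
orientation: [[-0.03, 1.0, -0.0], [1.0, 0.03, -0.0], [-0.0, -0.0, -1.0]]
force: [-2.0, -1.4, 0.0]
opening: -0.0
[-1.98023248 -1.43164471  0.01378964] [-0.24557214  0.37296196 -0.04495389]
[496.2 -88.1  42.7] [0.3 1.6 0.3]
0.4 to [495. -87.  43.] [ 0.7 -0.7 -0.3] ('rz', np.float64(0.4))
0.3 to [508. -86.  43.] [ 2.1 11.7 -0.2] ('rz', np.float64(0.4))
0.2 to [520. -85.  43.] [ 2.3 24.3 -0.2] ('rz', np.float64(0.4))
0.1 to [533. -86.  43.] [ 1.2 36.7 -0.2] ('rz', np.float64(0.4))
0 to [545. -88.  43.] [-1.1 49.  -0.2] ('rz', np.float64(0.4))
```

View pics/scene7.png

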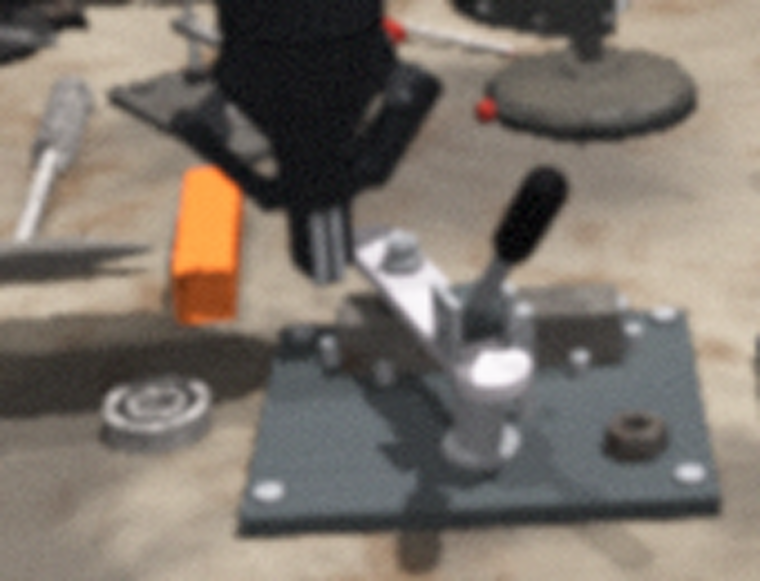

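```bash
python3 -m jog '[[1,7,0,0,0,0],[2,14,0,0,0,0],[2,22,0,0,0,0],[2,29,0,0,0,0],[1,36,0,0,0,0]]';  python3 - <<'E'
from h import *
s=ctrl.get_state();print(s["force"],s["wrist_torque"])
im=ctrl.grab_frame("scene")[170:300,150:320];cv2.imwrite("pics/scene8.png",cv2.resize(im,(760,581),interpolation=cv2.INTER_CUBIC)[:,:,::-1])
plan(122,28,43,(.1,0,-.1))
E
```

```text
t: 6.43
eef_pos: [530.8, -86.6, 42.6]
orientation: [[-0.03, 1.0, -0.0], [1.0, 0.03, 0.0], [0.0, -0.0, -1.0]]
force: [-1.2, -0.1, -0.0]
opening: 0.2
[-1.21920933 -0.12863149 -0.03576995] [-0.18351388  0.45149736 -0.03691228]
[532.2 -86.7  42.8] [-0.6 -0.   0.3]
0.1 to [533. -86.  43.] [ 0.9  0.7 -0.2] ('rz', np.float64(0.3))
0 to [545. -88.  43.] [-1.4 13.  -0.2] ('rz', np.float64(0.3))
-0.1 to [557. -91.  43.] [-4.9 25.  -0.2] ('rz', np.float64(0.3))
```

View pics/scene8.png

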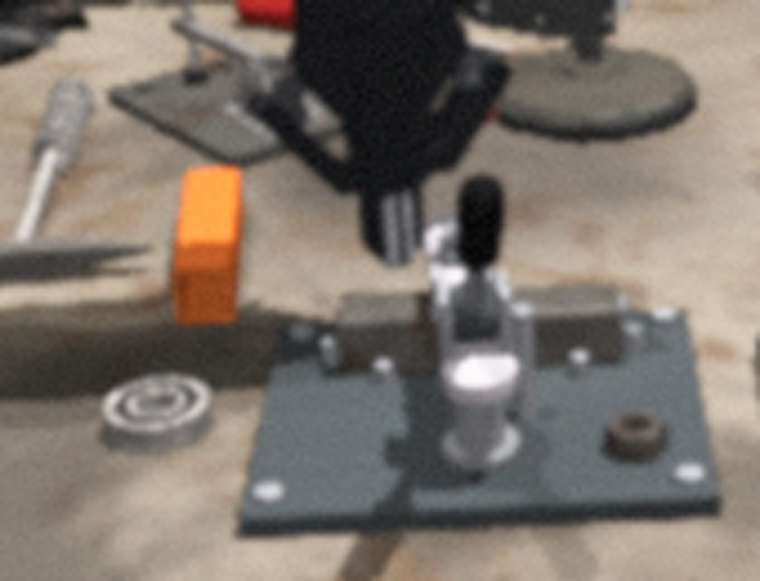

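Nearly closed. Now slow 2 mm increments, watching the force for the stop.

```bash
python3 -m jog '[[0,3,0,0,0,0],[0,6,0,0,0,0],[-1,8,0,0,0,0],[-1,8,0,0,0,0]]'; python3 -m jog '[[0,2,0,0,0,0],[0,4,0,0,0,0],[0,4,0,0,0,0]]'; python3 -c "
from h import *
plan(122,28,43,(0,))"
```

```text
t: 6.82
eef_pos: [538.5, -87.4, 42.6]
orientation: [[-0.03, 1.0, 0.0], [1.0, 0.03, 0.0], [0.0, 0.0, -1.0]]
force: [-1.6, 0.9, -0.4]
opening: -0.1
t: 7.07
eef_pos: [542.4, -87.4, 42.7]
orientation: [[-0.03, 1.0, 0.0], [1.0, 0.03, -0.0], [-0.0, 0.0, -1.0]]
force: [-1.1, -0.7, -0.0]
opening: -0.0
[542.4 -87.4  42.7] [-1.1 -0.7 -0. ]
0 to [545. -88.  43.] [-0.4  2.8 -0.3] ('rz', np.float64(0.3))
```

```bash
python3 -m jog '[[0,2,0,0,0,0],[0,4,0,0,0,0],[0,4,0,0,0,0]]'|sed -n '2p;4p;1p'; python3 -m jog '[[0,2,0,0,0,0],[0,2,0,0,0,0]]' | sed -n '2p;4p'; python3 -c "
from h import *
im=ctrl.grab_frame('scene')[170:300,150:320];cv2.imwrite('pics/scene9.png',cv2.resize(im,(760,581),interpolation=cv2.INTER_CUBIC)[:,:,::-1])
im=ctrl.grab_frame('top')[170:310,200:350];cv2.imwrite('pics/top9.png',cv2.resize(im,(640,597),interpolation=cv2.INTER_CUBIC)[:,:,::-1])"
```

```text
t: 7.32
eef_pos: [544.4, -87.3, 42.1]
force: [-8.4, -0.1, 4.7]
eef_pos: [544.9, -87.0, 41.8]
force: [-14.4, 1.3, 7.6]
```

View pics/top9.png

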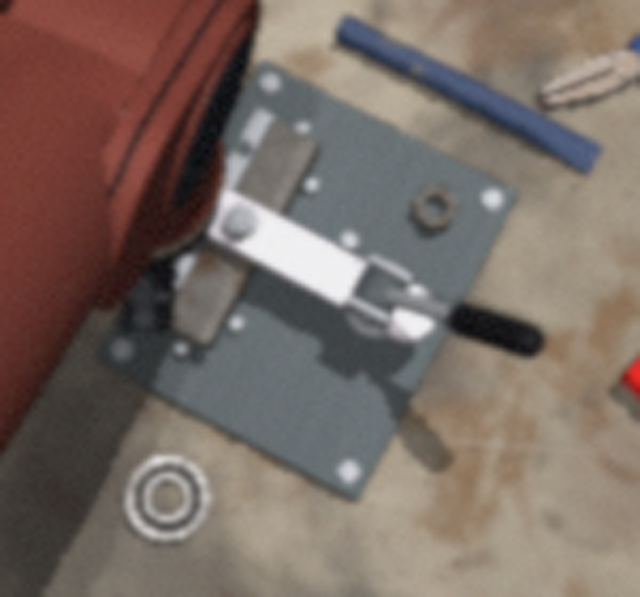

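View pics/scene9.png

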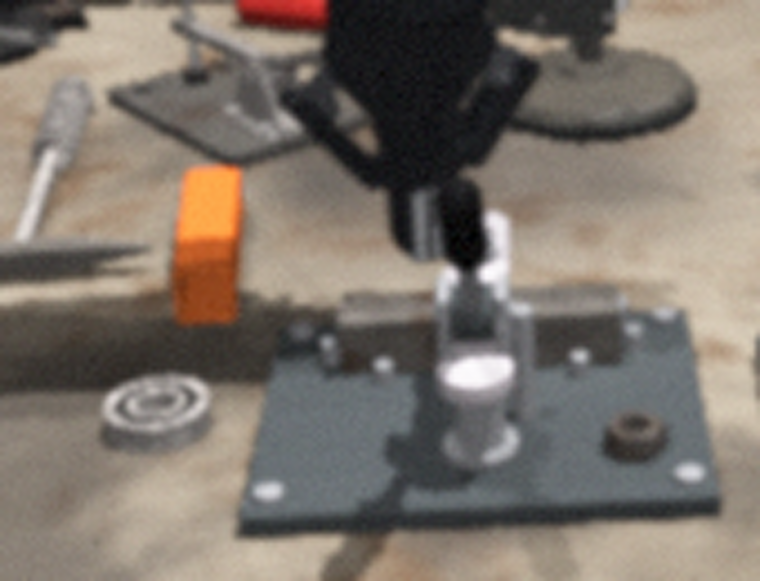

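Contact force jumped to 14 N exactly where the model puts θ=0 (545,-88). In the top view the strap edge is on the stop pin at crop (350,240), square over the tube, and the lever is still up. I'll hold briefly, back off, rise, and go to the lever with tool x turned along the strap.

```bash
python3 -m jog '[[0,0,0,0,0,0],[0,0,0,0,0,0],[0,-15,0,0,0,0],[0,-40,0,0,0,0],[0,-45,-35,0,0,0]]'; python3 -m jog '[[0,0,-38,0,0,0],[0,0,-76,0,0,0],[0,0,-114,0,0,0],[-20,0,-150,0,0,0],[-40,0,-185,0,0,0]]'
python3 - <<'E'
from h import *
s=46;p=PIV[:2]-s*np.array([.4175,.9087]);to((*p,240),-24.7)
im=ctrl.grab_frame('top')[170:310,200:350];cv2.imwrite('pics/top10.png',cv2.resize(im,(640,597),interpolation=cv2.INTER_CUBIC)[:,:,::-1])
E
```

```text
t: 8.0
eef_pos: [496.3, -88.3, 72.6]
orientation: [[-0.029, 1.0, -0.011], [1.0, 0.029, -0.0], [-0.0, -0.011, -1.0]]
force: [-1.1, 1.4, -0.2]
opening: 0.4
t: 8.42
eef_pos: [504.8, -128.0, 265.2]
orientation: [[-0.032, 0.999, 0.002], [0.999, 0.032, 0.001], [0.001, 0.003, -1.0]]
force: [1.3, -0.9, 0.6]
opening: -0.1
to [ 501. -252.  240.] [-123.9   -8.3   25.1] ('rz', np.float64(26.5))
```

View pics/top10.png

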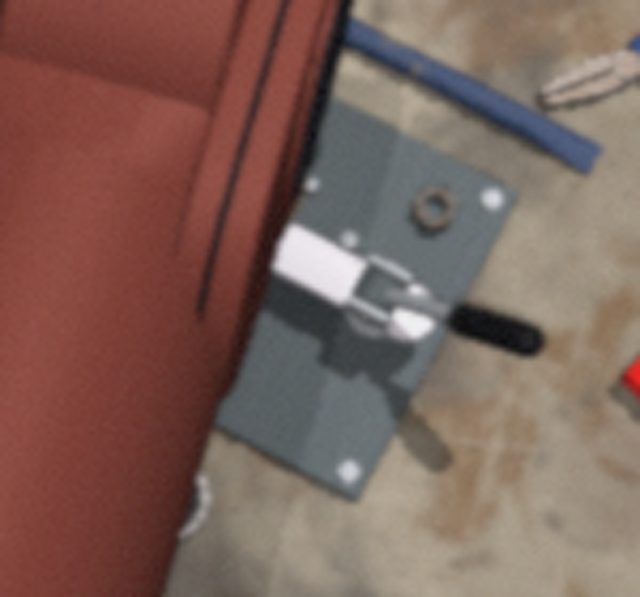

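```bash
python3 -m jog '[[-30,-2,0,0,0,6],[-60,-4,0,0,0,13],[-90,-6,5,0,0,20],[-124,-8,10,0,0,26],[-124,-8,20,0,0,26]]'
python3 - <<'E'
from h import *
s=46;d=np.array([.4175,.9087]);p=PIV[:2]-s*d;to((*p,200),-24.7)
im=ctrl.grab_frame('wrist');cv2.imwrite('pics/wrist11.png',im[:,:,::-1])
e=ctrl.get_state();print(e["q"],e["eef_pos"])
ms=ctrl.camera_model("scene")
im=ctrl.grab_frame('scene')[120:260,170:350];im=cv2.resize(im,(760,591),interpolation=cv2.INTER_CUBIC)[:,:,::-1].copy()
k=760/180
def dot(P,c):
    q=(proj(ms,P)[0]-[170,120])*k;cv2.circle(im,(int(q[0]),int(q[1])),4,c,-1)
dot(e["eef_pos"],(0,255,0));
for ph in(.95,.85):
  for r in(61,100,126): dot([*(PIV[:2]-r*np.cos(ph)*d),80+r*np.sin(ph)],(0,0,255) if ph==.95 else (255,255,0))
cv2.imwrite('pics/scene11.png',im)
E
```

```text
t: 8.88
eef_pos: [499.0, -259.9, 243.9]
orientation: [[0.424, 0.906, 0.003], [0.906, -0.424, -0.004], [-0.003, 0.004, -1.0]]
force: [-0.7, -0.8, 0.0]
opening: -0.1
to [ 501. -252.  200.] [ 7.9 -2.1 43.8] ('rz', np.float64(-0.4))
[-27.64152899  11.66755304  58.21742208  97.32571447 -10.04886102
  76.64047614   7.6596231 ] [ 498.65784466 -256.44427114  241.21762985]
```

View pics/scene11.png

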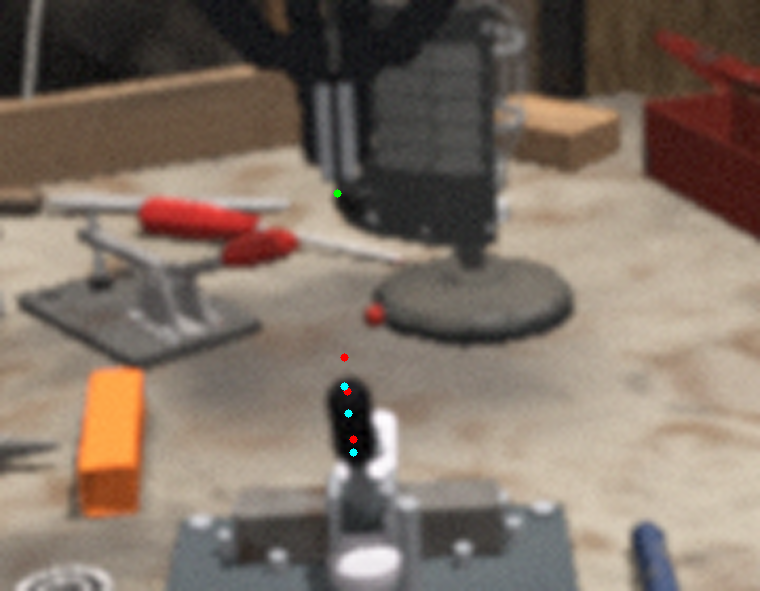

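View pics/wrist11.png

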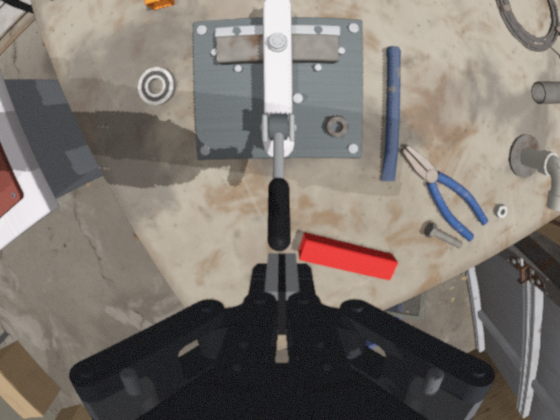

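Wrist view: the fingertip at (283,255) is in line with the lever grip (279,185–248), and the strap is square on the pin. In the scene the lever fits φ≈0.85 (lever about 0.1), still up. Descending to it.

```bash
python3 -m jog '[[0,0,20,0,0,0],[0,0,40,0,0,0],[0,0,55,0,0,0],[0,0,55,0,0,0]]'|sed -n '1,2p;4p'; python3 -m jog '[[0,0,4,0,0,0],[0,0,8,0,0,0],[0,0,12,0,0,0],[0,0,12,0,0,0]]'|sed -n '1,2p;4p'
python3 - <<'E'
from h import *
im=ctrl.grab_frame('scene')[120:260,170:350];im=cv2.resize(im,(760,591),interpolation=cv2.INTER_CUBIC)[:,:,::-1]
cv2.imwrite('pics/scene12.png',im)
E
```

```text
t: 9.32
eef_pos: [499.5, -250.4, 185.4]
force: [0.2, -0.4, 0.3]
t: 9.65
eef_pos: [500.2, -252.4, 175.6]
force: [-1.1, -1.1, 0.1]
```

View pics/scene12.png

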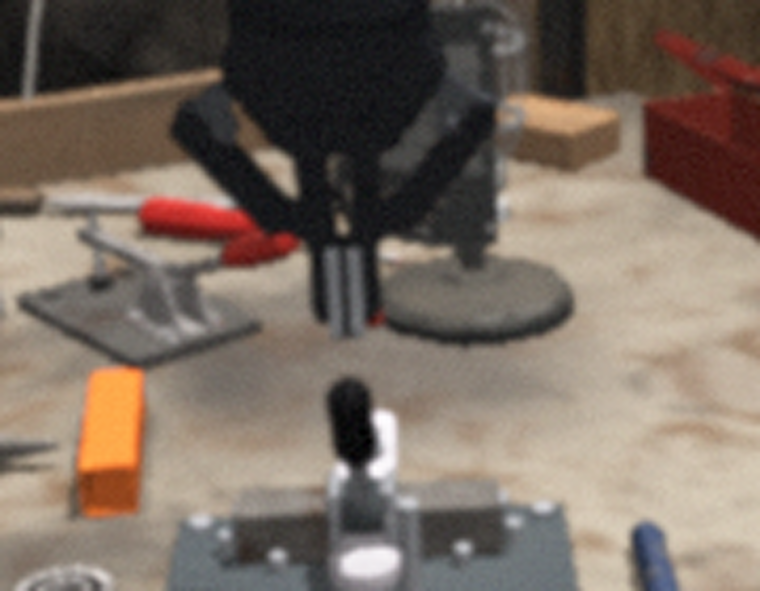

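```bash
python3 -m jog '[[-1,0,4,0,0,0],[-3,0,8,0,0,0],[-4,0,12,0,0,0],[-6,0,16,0,0,0]]'|sed -n '1,2p;4p'; python3 -m jog '[[0,0,3,0,0,0],[0,0,6,0,0,0],[0,0,8,0,0,0]]'|sed -n '1,2p;4p'
python3 - <<'E'
from h import *
im=ctrl.grab_frame('scene')[120:260,170:350];im=cv2.resize(im,(760,591),interpolation=cv2.INTER_CUBIC)[:,:,::-1]
cv2.imwrite('pics/scene13.png',im)
E
```

```text
t: 10.03
eef_pos: [497.4, -258.3, 159.2]
force: [-0.3, 0.7, -0.1]
t: 10.28
eef_pos: [497.6, -258.2, 151.4]
force: [0.5, 0.4, 2.1]
```

View pics/scene13.png

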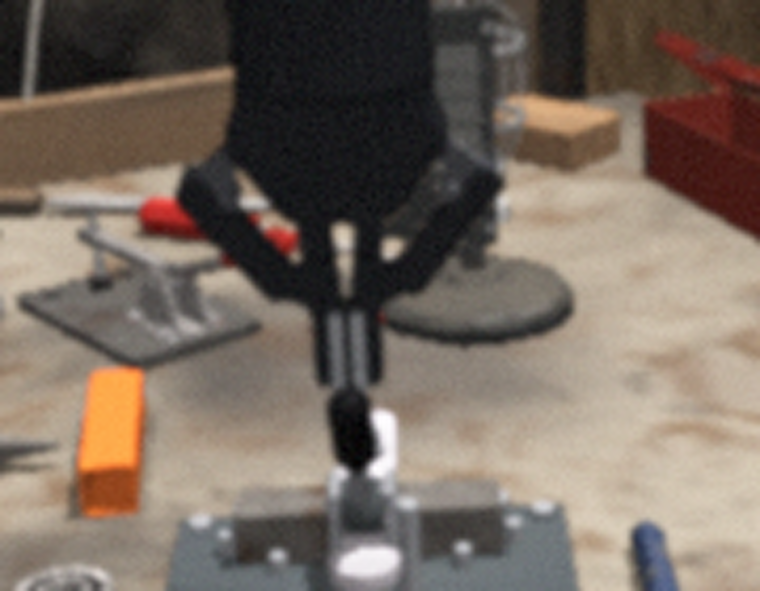

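Contact made on the grip (2 N up, grip top moved down from 378 to 390). Following the arc down and outward.

```bash
python3 -m jog '[[-5,0,6,0,0,0],[-10,0,12,0,0,0],[-14,0,18,0,0,0],[-18,0,24,0,0,0],[-22,0,30,0,0,0]]'|sed -n '1,2p;4p'
python3 - <<'E'
from h import *
im=ctrl.grab_frame('scene')[120:260,170:350];im=cv2.resize(im,(760,591),interpolation=cv2.INTER_CUBIC)[:,:,::-1]
cv2.imwrite('pics/scene14.png',im)
s=ctrl.get_state();print(s["force"],s["eef_pos"])
E
```

```text
t: 10.75
eef_pos: [488.1, -278.9, 121.0]
force: [1.1, -1.0, 1.3]
[-1.26535712 -1.14260394  0.11433796] [ 487.21501786 -279.16862718  119.93460875]
```

View pics/scene14.png

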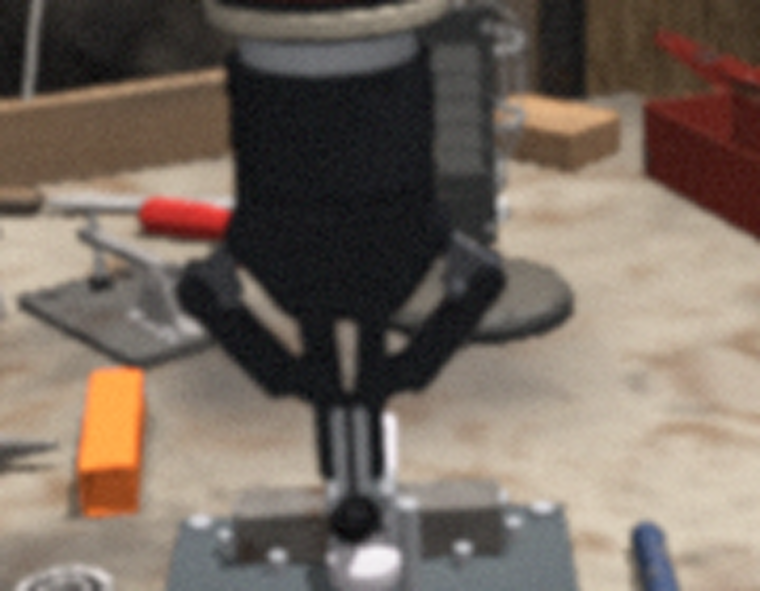

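```bash
python3 -m jog '[[-3,0,6,0,0,0],[-5,0,12,0,0,0],[-7,0,18,0,0,0],[-9,0,23,0,0,0],[-10,0,27,0,0,0]]'|sed -n '1,2p;4p'
python3 - <<'E'
from h import *
s=ctrl.get_state();print(s["force"],s["eef_pos"])
im=ctrl.grab_frame('scene')[150:290,170:350];im=cv2.resize(im,(760,591),interpolation=cv2.INTER_CUBIC)[:,:,::-1]
cv2.imwrite('pics/scene15.png',im)
E
```

```text
t: 11.22
eef_pos: [484.2, -287.5, 94.0]
force: [0.5, -0.6, 2.8]
[ 0.47658694 -0.61952482  2.84359792] [ 484.19420717 -287.46898273   93.97530356]
```

View pics/scene15.png

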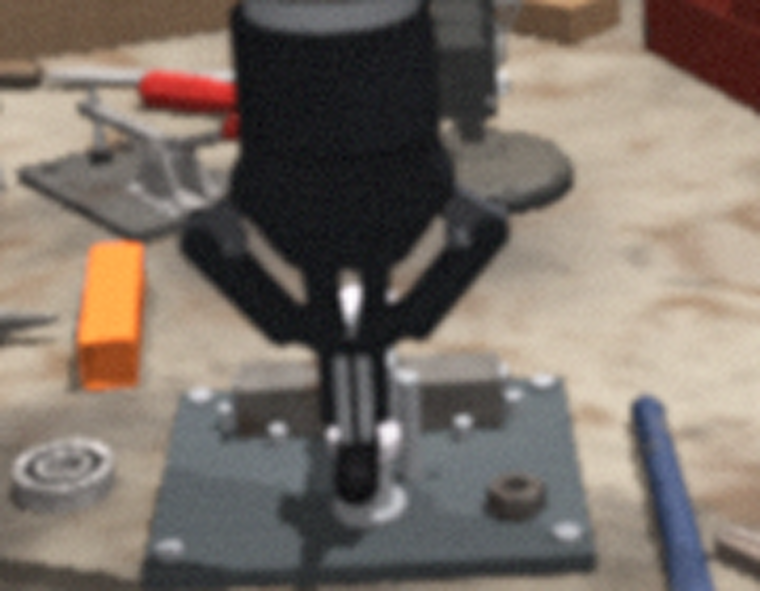

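```bash
python3 -m jog '[[-1,0,3,0,0,0],[-1,0,6,0,0,0],[-1,0,8,0,0,0],[-1,0,8,0,0,0]]'|sed -n '1,2p;4p'; python3 -m jog '[[0,0,2,0,0,0],[0,0,3,0,0,0],[0,0,3,0,0,0]]'|sed -n '1,2p;4p'
```

```text
t: 11.6
eef_pos: [483.8, -288.4, 86.3]
force: [-0.1, 0.0, 0.9]
t: 11.85
eef_pos: [484.4, -288.7, 85.2]
force: [-6.0, 2.8, 19.0]
```

Stop reached (19 N). Holding two rows, then lifting straight off and checking.

```bash
python3 -m jog '[[0,0,-1,0,0,0],[0,0,-1,0,0,0],[0,0,-1,0,0,0]]'|sed -n '1,2p;4p'; python3 -m jog '[[0,0,-15,0,0,0],[0,0,-45,0,0,0],[0,0,-85,0,0,0],[-20,0,-120,0,0,0],[-50,0,-150,0,0,0]]'|sed -n '1,2p;4p'; python3 -m jog '[[-40,0,0,0,0,0],[-80,0,-20,0,0,0],[-120,0,-40,0,0,0],[-140,0,-40,0,0,0],[-140,0,-40,0,0,0]]'|sed -n '1,2p;4p'
python3 - <<'E'
from h import *
for n,b in(("top",(170,310,200,350)),("scene",(190,300,180,330)),("wrist",(0,420,0,560))):
    im=ctrl.grab_frame(n)[b[0]:b[1],b[2]:b[3]];k=640/(b[3]-b[2]);im=cv2.resize(im,None,fx=k,fy=k,interpolation=cv2.INTER_CUBIC)[:,:,::-1]
    cv2.imwrite(f'pics/{n}20.png',im)
print(ctrl.get_state()["force"])
E
```

```text
t: 12.1
eef_pos: [484.3, -288.5, 85.6]
force: [-3.0, 0.4, 11.8]
t: 12.52
eef_pos: [465.4, -331.2, 236.3]
force: [0.6, -0.7, -0.2]
t: 12.93
eef_pos: [401.7, -466.5, 275.8]
force: [-0.5, 0.2, -0.2]
[-1.24704411  0.59042116 -0.44905214]
```

View pics/top20.png

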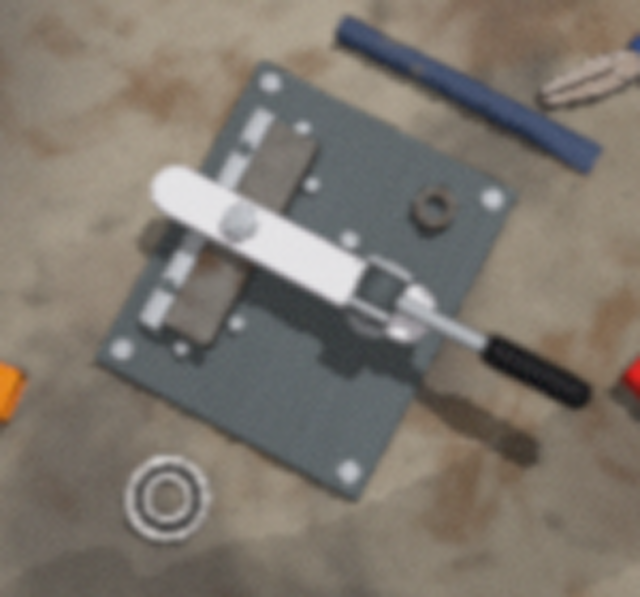

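View pics/scene20.png

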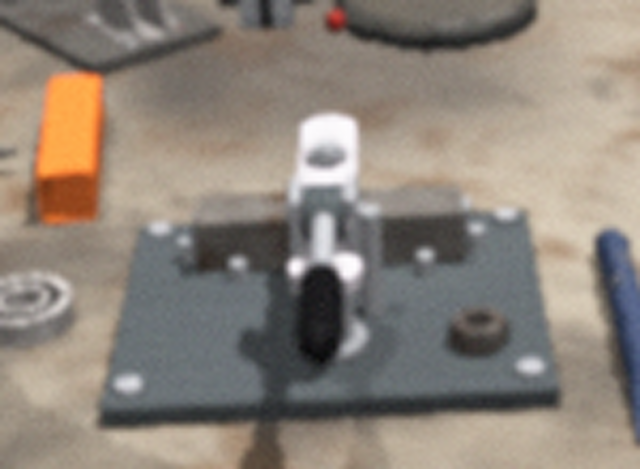

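View pics/wrist20.png

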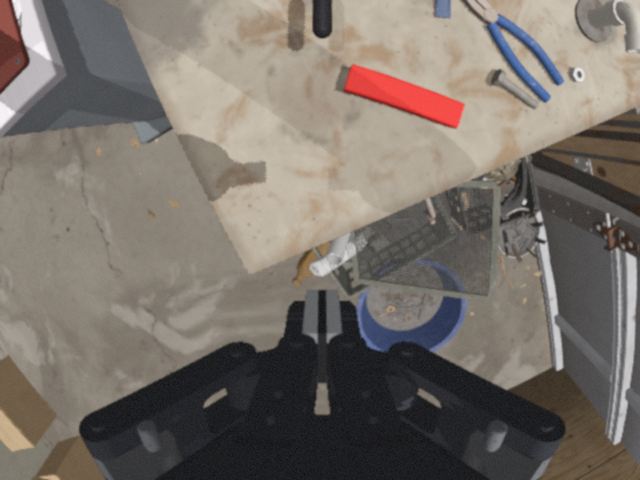

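Run:
```python
from h import *
m=ctrl.camera_model("top");im=cv2.imread("pics/top20.png");k=640/150
ms=ctrl.camera_model("scene");im2=cv2.imread("pics/scene20.png");k2=640/150
for th,c in((0,(0,0,255)),(.08,(0,255,0))):
    w=JP[2]+np.pi/2+th;d=np.array([np.cos(w),np.sin(w)]);t=np.array([d[1],-d[0]])
    for r in range(20,140,17):
        for s in(-14,14) if r<130 else (0,):
            q=(proj(m,[*(PIV[:2]+(r if r<130 else 139)*d+s*t),64])[0]-[200,170])*k;cv2.circle(im,tuple(int(v) for v in q),3,c,-1)
    for ph in(.05,.15,.25):
        P=[*(PIV[:2]-126*np.cos(ph)*d),80+126*np.sin(ph)]
        q=(proj(m,P)[0]-[200,170])*k;cv2.circle(im,tuple(int(v) for v in q),3,c,-1)
        q=(proj(ms,P)[0]-[180,190])*k2;cv2.circle(im2,tuple(int(v) for v in q),3,c,-1); print(th,ph,q)
cv2.imwrite("pics/top21.png",im);cv2.imwrite("pics/scene21.png",im2)
```

```text
0 0.05 [314.95929287 352.93022353]
0 0.15 [313.33915352 322.29179737]
0 0.25 [311.80110388 290.07553251]
0.08 0.05 [341.78961563 351.25255588]
0.08 0.15 [340.04981258 320.64836756]
0.08 0.25 [338.07652961 288.48654466]
```

View pics/top21.png

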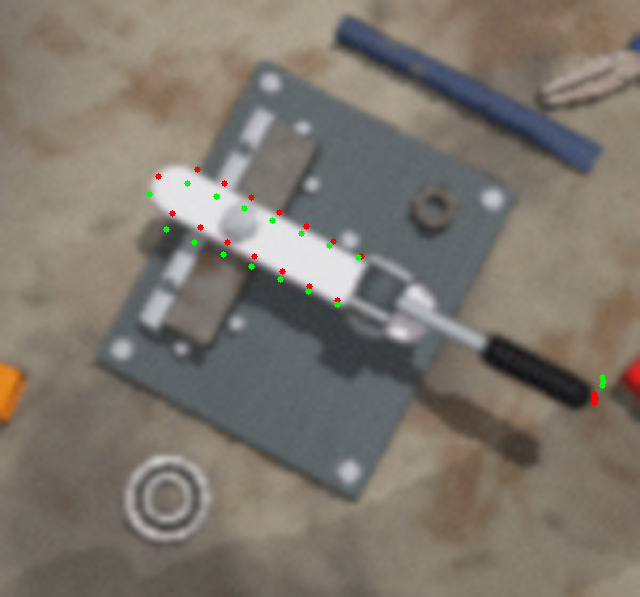

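View pics/scene21.png

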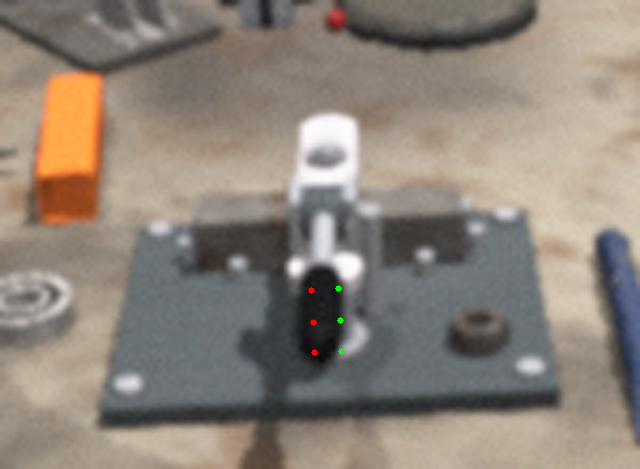

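Run:
```python
import cv2,numpy as np
a=cv2.imread("pics/top9.png",0);b=cv2.imread("pics/top20.png",0)
for nm,(x0,y0,x1,y1) in {"screw":(222,205,258,240),"strap":(230,200,350,300),"nut(ref)":(405,180,460,235),"pin":(335,225,365,250),"tube_lo":(165,280,230,350),"bearing":(115,440,220,550)}.items():
    t=a[y0:y1,x0:x1];r=cv2.matchTemplate(b[y0-15:y1+15,x0-15:x1+15],t,cv2.TM_CCOEFF_NORMED);_,v,_,l=cv2.minMaxLoc(r);print(nm,round(v,3),np.array(l)-15)
```

```text
screw 0.941 [1 1]
strap 0.993 [-1  0]
nut(ref) 0.994 [0 0]
pin 0.997 [0 0]
tube_lo 0.341 [2 1]
bearing 0.955 [0 0]
```

The strap hasn't moved since it was pressed on its pin (shift of 1 crop pixel or less, about 0.01 rad). The lever end matches the fully-down model (φ≈0.05), and the bearing and nut are unmoved. Handing in.

```bash
python3 -c "
from rig import ctrl
print(ctrl.hand_in())"
```

```text
the job is handed in; nothing more can be done
None
```

I swung the strap shut with the outside of the closed fingers, pushed the cam lever down with the fingertips, and drew the hand clear. I handed the job in at about 13 s; no verdict was reported.

**Strap:** the push force jumped to 14 N at the modelled closed position. The last top picture shows the strap within 1 crop pixel (about 0.01 rad) of where it stood against the pin. Against my fitted jig model, the nose read about 0.03–0.04 rad open, still inside the 0.08 limit.

**Lever:** the fingertip met 19 N at the height expected for the stop. In the last scene picture the grip end matches the fully-down position, about 0.05 rad above level.

**Bystanders:** the bearing and nut show no shift in picture matching, and the chisel looks unmoved by eye.

**Checks that disagreed or failed:**
- **Fingertip height:** the fingertips showed 5–10 mm behind the TCP in the pictures, not 14 mm ahead as stated. My first push passed over the strap without touching it, so I repeated it lower.
- **Tube:** picture matching on the tube failed (score 0.34; the earlier picture was probably darkened by the arm's shadow). By eye it lies where it was.
- **Foot force:** I could not measure the foot's force on the tube. I infer it from the lever being fully down.

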